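# Shut down the soldering corner of a dental laboratory

### The job

Shut down the soldering corner: first lay the loose cylinder key in the kit tray, then lift the tray's knob end onto the raised sill of its bay, leaving the plain end on the bench, and push the tray fully home against the back of the bay; never pick the whole tray up. Also stand every gas cylinder upright, close against the stop board (before or after, as you like): tip it up by its valve end with its foot down on the bench (the board is there to butt the foot against), never hoisting a cylinder clear of the bench. Leave the two jars and the plaster cast where they are.

Things in the scene. Friction and masses are not known exactly. Their poses are not given: they have to be found in the camera images.
- cyl0_valve (a point): Gas cylinder, one of up to four alike (may be absent): aluminium, 48 mm in diameter, 165 mm long, 0.35 to 0.75 kg, with a square rubber foot boot 48 x 48 x 25 mm and a brass valve stem 20 mm in diameter from 107 to 165 mm above the foot. Point: on the axis in mid-stem, 140 mm from the foot face, 24 mm above the bench while lying. x axis: from foot to valve.
- cyl0_foot (a point): Centre of the foot face of the cylinder of cyl0_valve (24 mm up while lying, 0 when standing); same axes. It starts lying flat on a side of its boot, foot 10 to 45 mm short of the stop board, stem towards the robot.
- cyl1_valve (a point): Gas cylinder, one of up to four alike (may be absent): aluminium, 48 mm in diameter, 165 mm long, 0.35 to 0.75 kg, with a square rubber foot boot 48 x 48 x 25 mm and a brass valve stem 20 mm in diameter from 107 to 165 mm above the foot. Point: on the axis in mid-stem, 140 mm from the foot face, 24 mm above the bench while lying. x axis: from foot to valve.
- cyl1_foot (a point): Centre of the foot face of the cylinder of cyl1_valve (24 mm up while lying, 0 when standing); same axes. It starts lying flat on a side of its boot, foot 10 to 45 mm short of the stop board, stem towards the robot.
- cyl2_valve (a point): Gas cylinder, one of up to four alike (may be absent): aluminium, 48 mm in diameter, 165 mm long, 0.35 to 0.75 kg, with a square rubber foot boot 48 x 48 x 25 mm and a brass valve stem 20 mm in diameter from 107 to 165 mm above the foot. Point: on the axis in mid-stem, 140 mm from the foot face, 24 mm above the bench while lying. x axis: from foot to valve.
- cyl2_foot (a point): Centre of the foot face of the cylinder of cyl2_valve (24 mm up while lying, 0 when standing); same axes. It starts lying flat on a side of its boot, foot 10 to 45 mm short of the stop board, stem towards the robot.
- cyl3_valve (a point): Gas cylinder, one of up to four alike (may be absent): aluminium, 48 mm in diameter, 165 mm long, 0.35 to 0.75 kg, with a square rubber foot boot 48 x 48 x 25 mm and a brass valve stem 20 mm in diameter from 107 to 165 mm above the foot. Point: on the axis in mid-stem, 140 mm from the foot face, 24 mm above the bench while lying. x axis: from foot to valve.
- cyl3_foot (a point): Centre of the foot face of the cylinder of cyl3_valve (24 mm up while lying, 0 when standing); same axes. It starts lying flat on a side of its boot, foot 10 to 45 mm short of the stop board, stem towards the robot.
- board: Wooden stop board standing on edge, fixed to the bench: 400 mm long, 60 mm high, 18 mm thick. Origin at bench level in the middle of the foot of the face that looks at the cylinders; x points into the board, away from the cylinders, y along it, z up.
- bay: Parking bay, fixed: a steel floor plate raised 12 mm (its front edge is the sill), 146 mm wide between side walls and 165 mm deep to the back wall; walls 42 mm high, front and top open. Origin at bench level under the middle of the sill's front edge; x points into the bay, y to its left, z up.
- tray_knob (a point): Open grey kit tray, 160 x 130 mm, walls 40 mm high and 6 mm thick, floor 6 mm, 0.4 to 0.65 kg, on the bench before the bay. On the middle of the end wall nearest the sill stands a round steel knob 20 mm in diameter, its top 78 mm above the tray's underside. Point: on the knob's axis, 66 mm above the underside, 72 mm ahead of the tray's middle. x axis: from plain end to knob end.
- tray_lead (a point): Middle of the lower edge of the tray's knob (leading) end; tray axes.
- tray_tail (a point): Middle of the lower edge of the tray's plain (trailing) end; tray axes.
- key_grip (a point): Steel cylinder key lying flat: bar 75 mm long, 14 mm wide, 16 mm high, with a 25 x 32 mm head at its +x end (100 mm long in all), 80 g. This point is in the bar, 8 mm above its underside, 40 mm from the plain end and 60 mm from the head's end. x runs along the bar to the head.
- jar_a_mid (a point): White-capped powder jar 36 mm in diameter, 42 mm high, beyond the stop board; to be left alone. Point at its middle.
- jar_b_mid (a point): White-capped powder jar 40 mm in diameter, 50 mm high, beyond the stop board; to be left alone. Point at its middle.
- cast_mid (a point): Dental plaster cast 68 mm in diameter, 36 mm high, on the right of the tray; to be left alone. Point at its middle.

How it is judged:
On the way, in this order (a step that is already met when the one before it is completed fails the run):
1. the key lies in the kit tray, let go (x of key_grip in the frame of tray_tail between 0.02 and 0.14 m and y of key_grip in the frame of tray_tail between -0.06 and 0.06 m and z of key_grip in the frame of tray_tail between 0 and 0.03 m and contact force between the fingers and key below 0.1 N), for 0.2 s.
2. the tray's knob end is up on the sill while its plain end is still on the bench (x of tray_lead in the frame of bay above 0.005 m and height (world z) of tray_lead above 0.009 m and height (world z) of tray_tail below 0.008 m), for 0.2 s.
3. the tray is home at the back of the bay (x of tray_lead in the frame of bay above 0.155 m and height (world z) of tray_tail above 0.007 m), for 0.2 s.
At the end, for the whole second after the job is handed in: The key lies in the tray; the tray lies flat on the bay's floor plate with its knob end within 10 mm of the back wall; every gas cylinder present stands upright (within 0.08 rad) on the bench, its near side within 18 mm of the stop board, within the board's length (all of step 3 and x of key_grip in the frame of tray_tail between 0.02 and 0.14 m and y of key_grip in the frame of tray_tail between -0.06 and 0.06 m and z of key_grip in the frame of tray_tail between 0 and 0.03 m and x of tray_tail in the frame of bay above -0.005 m and y of tray_lead in the frame of bay between -0.02 and 0.02 m and height (world z) of tray_lead below 0.02 m and angle between tray_lead's own z axis and vertical below 0.06 rad and angle between each of cyl0_valve, cyl1_valve, cyl2_valve, cyl3_valve's own x axis and vertical below 0.08 rad and height (world z) of each of cyl0_foot, cyl1_foot, cyl2_foot, cyl3_foot below 0.01 m and x of cyl0_foot in the frame of board between -0.042 and 0 m and y of cyl0_foot in the frame of board between -0.21 and 0.21 m and x of cyl1_foot in the frame of board between -0.042 and 0 m and y of cyl1_foot in the frame of board between -0.21 and 0.21 m and x of cyl2_foot in the frame of board between -0.042 and 0 m and y of cyl2_foot in the frame of board between -0.21 and 0.21 m and x of cyl3_foot in the frame of board between -0.042 and 0 m and y of cyl3_foot in the frame of board between -0.21 and 0.21 m); the robot touches nothing.
It fails at once if a gas cylinder is hoisted clear of the bench (foot centre more than 70 mm up) (height (world z) of any of cyl0_foot, cyl1_foot, cyl2_foot, cyl3_foot above 0.07 m).
It fails at once if the whole tray is lifted: its plain end rises more than 40 mm above the bench (height (world z) of tray_tail above 0.04 m).
It fails at once if a jar or the cast is shoved more than 50 mm (distance of any of jar_a_mid, jar_b_mid, cast_mid from where it was at the start of the episode above 0.05 m).
Of cyl0, cyl1, cyl2, cyl3 only 2 to 4 are there at a start; the rules pass over those that are not, and their reading is None.
At some moment in a run one of key, tray may be knocked a few centimetres aside while the robot is not near it.
Once in a run the grip may slacken for a moment while it holds something.
It also fails if it takes over 210 s, if anything falls off the work surface, if the arm or the gripper's body presses on something with over 40 N, if the wrist force passes 120 N, or if a joint passes its speed limit or range.

### The arm

A 6-joint arm with a two-finger parallel gripper is mounted at the origin on the work surface. World frame = base frame: x ahead of the robot, y to its left, z up, the work surface at z = 0. Lengths are in m, angles in rad, forces in N, time in s.
With the tool pointing down it reaches from about 0.225 to 0.875 m from the base axis. Payload 3.4 kg.
Tool frame: the origin (TCP) lies midway between the tips of the shut fingers; the grasp point (between the pads) lies grip_depth behind it (grip_depth is the distance from the TCP to the grasp point, in m); z points along the fingers, y is the line along which they close (so a half turn about z gives the same grasp; the last joint's range is limited). The gripper opens to 85 mm and grips with 20 to 120 N. Pads are 22 mm wide; open, the fingers measure 114 mm over their backs; the gripper's body (76 mm by 85 mm) begins 54 mm behind the grasp point. The pads swing forward as they close: fully open they stand 13 mm farther back than shut.
Start: joints at [1.168, 0.276, 1.505, -0, 1.361, -0.121], TCP at [0.16, 0.552, 0.231] pointing down, gripper open.
Joint ranges: [-2.89, 2.89], [-0.75, 2.08], [0.22, 2.7], [-1.18, 4.32], [0.11, 2.71], [-2.7, 2.7]. Speed limits (rad/s): [2.57, 2.57, 3.14, 3.14, 3.14, 3.14].

### API

Orientations are given as a unit quaternion [x, y, z, w].
In Python, from workcell import movep, servo_line, set_joints, move_gripper, sleep, ik, sense, capture, calibration, Unreachable, finish_job, masks_of, grip_depth gives the robot as it stands. The module is installed in compiled form; this text tells all that it offers. Calls block until the motion is done:
- movep(position, orientation): joint-space move of the TCP to a pose.
- servo_line(position, frame=None, v=0.15): straight line of the TCP; frame=None keeps the orientation; v is the mean speed in m/s.
- set_joints(angles): joint-space move.
- move_gripper(opening, effort=None): opening from 0.0 (shut) to 1.0 (fully open); effort is the grip in N (None keeps the last); returns when the fingers have stopped.
- sleep(seconds).
- ik(position, orientation): joint angles nearest the present ones, or None.
- sense(): the state.
- capture(name): name is "scene" or "top" or "wrist"; returns the picture (400x640x3 uint8, blue, green, red); there is no depth.
- calibration(name): a dict with "fov_y" (degrees; the focal length in pixels is half the picture's height over the tangent of half this angle, whatever the lens; pixels are square), "cx", "cy" (the principal point, pixels), "R" (3x3) and "t" (3): a world point X has camera coordinates R X + t. Camera axes: x right, y down, z forward; pixel columns grow to the right and rows downward; lengths in m; the calibration is good to about 2 mm. A picture is of the moment at which its call begins: read the wrist's pose just before it. calibration takes no time and is no camera call; for the wrist camera it gives the pose at the moment of the call.
A pose or a line that the arm cannot do raises Unreachable and nothing moves.
- finish_job(): hands the job in; it is judged then, once.
Trained networks look in the newest picture that a camera, given by its name, has taken for a name from the list of things; names that differ only in an ending like _2 or _b are one class to them, and where a whole thing is asked for, a point or a joint stands for the part that bears it (a point fixed in the world has none). Each returns a list of dicts, best first, with "p" (0 to 1); they miss things now and then, are a little off and sometimes report something else, mostly with a low value. They report only what shows in the picture. A call takes as long as a camera call.
- masks_of(query, camera): "pixels" (400x640 bool, what is visible of it) and "centre" ([row, column] in pixels, amid what is visible of it).
The state is a dict: "t": time; "joint_pos": joint angles; "qd": joint speeds; "tau": joint torques, N m; "tool_pos": TCP position; "eef_rot": TCP orientation; "ft_force": force on the tool from outside, world axes, zero at the start; "ft_torque": the same for the moment, N m; "opening": opening from 0.0 (shut) to 1.0 (fully open); "grasp_force": force on a finger pad.
Only numpy, scipy, OpenCV 4.12 (cv2) and the standard library are available. Lean on these libraries where they do the work, as an engineer would, in place of code of your own. Each camera call takes 0.05 s, during which the arm holds its last target. There are 200 camera calls.

## Working session

There is one attempt and no reset: what is moved stays moved. The work goes in short steps, each a Python script; the robot and the scene stay as the last script left them, time stands still between calls to the robot, and variables do not carry over. Pictures are saved under pics/ and viewed, at most 14 in all, crops included, and the job is handed in when it is done.

```bash
mkdir -p pics; cat > h.py <<'E'
import numpy as np, cv2
from workcell import *
def cal(n):
    c=calibration(n); f=200/np.tan(np.radians(c["fov_y"])/2)
    return f,c["cx"],c["cy"],np.array(c["R"]),np.array(c["t"])
def px2w(n,u,v,z,c=None):
    f,cx,cy,R,t=c or cal(n)
    d=R.T@np.array([(u-cx)/f,(v-cy)/f,1.]); o=-R.T@t
    return o+d*(z-o[2])/d[2]
def w2px(n,X,c=None):
    f,cx,cy,R,t=c or cal(n); p=R@np.array(X)+t
    return f*p[0]/p[2]+cx,f*p[1]/p[2]+cy
E
python3 - <<'E'
from h import *
print(grip_depth, sense()["t"])
for n in ("top","scene"):
    im=capture(n); cv2.imwrite(f"pics/{n}0.png",im)
    f,cx,cy,R,t=cal(n); print(n,f,cx,cy,(-R.T@t).round(3),R[2].round(3))
    for q,z in (("cyl0_valve",.024),("cyl0_foot",.024),("board",.06),("bay",.012),("tray_knob",.02),("key_grip",.008),("jar_a_mid",.021),("cast_mid",.018)):
        for m in masks_of(q,n)[:6]:
            r,c=m["centre"]; 
            print(q,round(m["p"],2),m["pixels"].sum(),np.round([r,c]),px2w(n,c,r,z).round(3))
E
```

```text
0.0187 0.0
top 490.4299469664583 312.392354603397 199.5794031723817 [ 0.373 -0.016  1.568] [ 0.143 -0.014 -0.99 ]
cyl0_valve 0.84 598 [214. 296.] [0.55  0.014 0.024]
cyl0_valve 0.47 2215 [220. 388.] [ 0.529 -0.276  0.024]
cyl0_valve 0.42 579 [214. 274.] [0.553 0.083 0.024]
cyl0_foot 0.94 670 [220. 295.] [0.534 0.019 0.024]
board 0.8 1386 [182. 249.] [0.651 0.157 0.06 ]
bay 0.87 2934 [158. 387.] [ 0.731 -0.283  0.012]
tray_knob 0.9 2201 [222. 387.] [ 0.522 -0.275  0.02 ]
key_grip 0.75 210 [236. 166.] [0.489 0.426 0.008]
jar_a_mid 0.48 123 [158. 231.] [0.736 0.22  0.021]
cast_mid 0.73 344 [232. 452.] [ 0.488 -0.482  0.018]
scene 428.77852102342604 319.24348799290243 197.6303924237706 [1.205 0.494 0.898] [-0.523 -0.464 -0.715]
cyl0_valve 0.64 803 [214. 344.] [0.565 0.018 0.024]
cyl0_foot 0.77 757 [211. 342.] [0.562 0.008 0.024]
cyl0_foot 0.17 722 [244. 395.] [0.555 0.183 0.024]
board 0.71 3400 [264. 373.] [0.668 0.192 0.06 ]
board 0.37 967 [264. 428.] [0.578 0.29  0.06 ]
bay 0.68 3097 [193. 226.] [ 0.729 -0.291  0.012]
tray_knob 0.89 2051 [162. 276.] [ 0.541 -0.279  0.02 ]
tray_knob 0.23 785 [227. 368.] [0.555 0.095 0.02 ]
key_grip 0.91 353 [290. 485.] [0.511 0.419 0.008]
key_grip 0.67 800 [229. 366.] [0.553 0.09  0.008]
jar_a_mid 0.84 275 [299. 362.] [0.738 0.22  0.021]
cast_mid 0.64 290 [130. 243.] [ 0.499 -0.481  0.018]
```

```bash
python3 - <<'E'
import cv2
a=cv2.imread("pics/top0.png")[130:270,120:500]; cv2.imwrite("pics/top0c.png",cv2.resize(a,None,fx=2.1,fy=2.1,interpolation=cv2.INTER_CUBIC))
E
```

```text
(no output)
```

View pics/top0c.png

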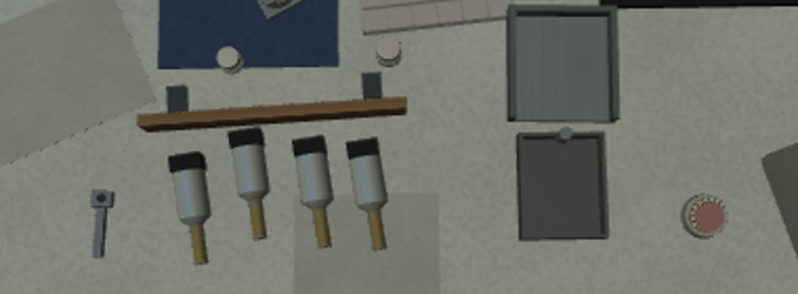

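View pics/scene0.png

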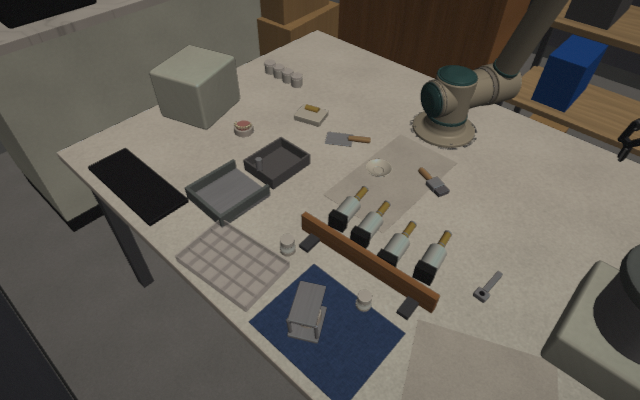

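The top view shows four cylinders, with feet at crop px (187,160), (246,136), (309,144) and (363,147) and stems pointing to the robot. The key is at the left at (100,225), the tray at (563,187) with its knob towards the bay at (563,65), and the cast at (705,215). The scene view agrees. Next I'll take wrist views and check IK for the tipping poses.

```bash
cat >> h.py <<'E'
from scipy.spatial.transform import Rotation as Rot
def quat(zdir,ydir):
    z=np.array(zdir,float); z/=np.linalg.norm(z); y=np.array(ydir,float); y-=z*(y@z); y/=np.linalg.norm(y)
    return Rot.from_matrix(np.column_stack([np.cross(y,z),y,z])).as_quat()
def down(yaw):  # closing line at angle yaw from world y
    return quat([0,0,-1],[-np.sin(yaw),np.cos(yaw),0])
def best(p,zdir,ydir):
    """of the two half-turn-equivalent orientations the one nearest the present joints"""
    j0=np.array(sense()["joint_pos"]); o=[]
    for s in (1,-1):
        q=quat(zdir,s*np.array(ydir,float)); j=ik(p,q)
        if j is not None: o.append((np.abs(np.array(j)-j0).max(),s,q,j))
    return min(o,key=lambda a:a[0]) if o else None
def plane_pts(n,mask,z,c=None):
    c=c or cal(n); r,cc=np.nonzero(mask); f,cx,cy,R,t=c
    d=np.stack([(cc-cx)/f,(r-cy)/f,np.ones(len(r))])
    d=R.T@d; o=-R.T@t
    return (o[:,None]+d*(z-o[2])/d[2])[:2].T
E
python3 - <<'E'
from h import *
print(Rot.from_quat(sense()["eef_rot"]).as_matrix().round(2).tolist())
f,cx,cy,R,t=cal("wrist"); print(f,(-R.T@t-np.array(sense()["tool_pos"])).round(3),R.round(2).tolist())
# ik check for tips
for y in (.3,.2,.1,0):
  for a in (30,40,50):
    a_=np.radians(a); dirf=np.array([np.cos(.1),np.sin(.1),0])
    r=[]
    for th in np.radians([0,30,60,90]):
        d=np.cos(a_+th)*dirf-np.sin(a_+th)*np.array([0,0,1])
        g=np.array([.61,y,0])-dirf*(.145*np.cos(th)-.024*np.sin(th))+np.array([0,0,.145*np.sin(th)+.024*np.cos(th)])
        b=best(g+d*.0187,d,[-.1,1,0]); r.append(None if b is None else np.round(b[3],2).tolist())
    print(y,a,[x is not None for x in r],r[0],r[3])
b=best([.43,.42,.33],[0,0,-1],[0,1,0]); print(b); movep([.43,.42,.33],b[2])
im=capture("wrist"); c=cal("wrist"); cv2.imwrite("pics/w1.png",im); print(sense()["t"])
for m in masks_of("key_grip","wrist"): 
    print(m["p"],m["pixels"].sum(),m["centre"],px2w("wrist",m["centre"][1],m["centre"][0],.012,c))
E
```

```text
[[-0.96, 0.28, 0.0], [0.28, 0.96, 0.0], [-0.0, 0.0, -1.0]]
309.9254388943346 [-0.078  0.021  0.143] [[0.28, 0.96, 0.0], [0.91, -0.26, 0.32], [0.31, -0.09, -0.95]]
0.3 30 [True, True, True, True] [0.76, 0.74, 2.56, 3.76, 1.17, 1.67] [0.3, 0.81, 0.91, 0.1, 1.93, -1.36]
0.3 40 [True, True, True, True] [0.7, 0.56, 2.47, 3.8, 0.78, 1.48] [0.29, 0.92, 0.77, 0.14, 2.14, -1.35]
0.3 50 [True, True, True, True] [0.63, 0.44, 2.36, 4.02, 0.43, 1.16] [0.28, 1.03, 0.63, 0.19, 2.34, -1.32]
0.2 30 [False, True, True, True] None [0.18, 0.76, 1.03, 0.04, 1.88, -1.49]
0.2 40 [True, True, True, True] [0.39, 0.59, 2.65, 3.41, 0.98, 1.61] [0.18, 0.86, 0.89, 0.06, 2.08, -1.48]
0.2 50 [True, True, True, True] [0.35, 0.41, 2.51, 3.49, 0.49, 1.46] [0.17, 0.97, 0.77, 0.08, 2.28, -1.47]
0.1 30 [False, True, True, True] None [0.06, 0.73, 1.09, -0.02, 1.84, -1.61]
0.1 40 [False, True, True, True] None [0.06, 0.83, 0.97, -0.03, 2.04, -1.61]
0.1 50 [True, True, True, True] [-0.02, 0.41, 2.61, 2.99, 0.58, 1.6] [0.07, 0.93, 0.85, -0.03, 2.23, -1.61]
0 30 [False, True, True, True] None [-0.06, 0.71, 1.12, -0.08, 1.82, 1.41]
0 40 [False, True, True, True] None [-0.05, 0.81, 1.0, -0.11, 2.02, 1.41]
0 50 [True, True, True, True] [-0.43, 0.41, 2.62, 2.53, 0.61, 1.67] [-0.05, 0.91, 0.88, -0.14, 2.21, 1.39]
(np.float64(0.7918874358544007), 1, array([0., 1., 0., 0.]), array([ 6.57917539e-01,  2.80463043e-01,  1.25951540e+00, -4.44089210e-16,
        1.60161421e+00, -9.12878788e-01]))
2.1583
0.78 779 [203.2, 317.8] [0.50491601 0.42146579 0.012     ]
0.63 3345 [233.4, 109.7] [0.55666385 0.08400934 0.012     ]
```

View pics/w1.png

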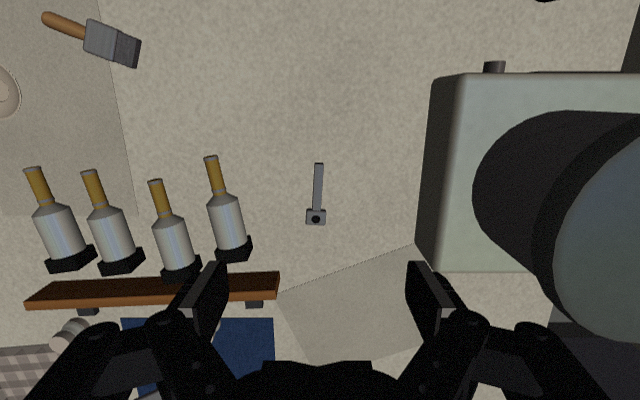

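The wrist view shows the key clear of everything at px (317,195), head away from the robot, with all four cylinders to its left. The tool-down-then-tilted tip would flip the wrist, so I'll keep the tool pointing down and let the stem turn in a light grip. I'll take the key first.

```bash
cat >> h.py <<'E'
def axis_fit(P):
    m=P.mean(0); w,V=np.linalg.eigh(np.cov((P-m).T)); a=V[:,1]
    if a[0]<0: a=-a
    s=(P-m)@a; return m,a,np.percentile(s,.5),np.percentile(s,99.5)
def go(p,ydir,line=False,v=.2,zdir=(0,0,-1)):
    b=best(p,zdir,ydir)
    if b is None: raise Unreachable(str(p))
    (servo_line(p,b[2],v) if line else movep(p,b[2]))
E
python3 - <<'E'
from h import *
m=None
capture("wrist"); c=cal("wrist")
m=masks_of("key_grip","wrist")[0]
P=plane_pts("wrist",m["pixels"],.014,c); mm,a,lo,hi=axis_fit(P)
print(mm,a,lo,hi,hi-lo)
g=mm+a*(lo+(hi-lo)*.40); y=[-a[1],a[0],0]
print(g)
assert .085<hi-lo<.115
move_gripper(.5,40)
go([*g,.12],y); go([*g,.0045],y,True,.12)
move_gripper(0,40); s=sense(); print(s["opening"]*85,s["grasp_force"],s["tool_pos"])
go([*g,.2],y,True,.25); s=sense(); print(s["opening"]*85,s["grasp_force"])
go([.42,-.27,.34],[0,1,0]); s=sense(); print(s["opening"]*85,s["grasp_force"],s["t"])
im=capture("wrist"); c=cal("wrist"); cv2.imwrite("pics/w2.png",im)
for q,z in (("tray_knob",.04),("bay",.042)):
    for m in masks_of(q,"wrist"):
        print(q,m["p"],m["pixels"].sum(),m["centre"],px2w("wrist",m["centre"][1],m["centre"][0],z,c))
E
```

```text
[0.49685924 0.41966675] [ 0.99868973 -0.05117437] -0.05766362700673295 0.04317045861919846 0.10083408562593141
[0.47955195 0.4205536 ]
12.963920126642485 41.43500804901123 [0.48010439 0.42097127 0.00547791]
12.715295027019641 40.81062376499176
12.76455578817975 44.94480550289154 8.5833
tray_knob 0.93 4944 [208.5, 298.5] [ 0.49935132 -0.29777391  0.04      ]
bay 0.65 204 [284.0, 264.2] [ 0.63081719 -0.35657079  0.042     ]
```

View pics/w2.png

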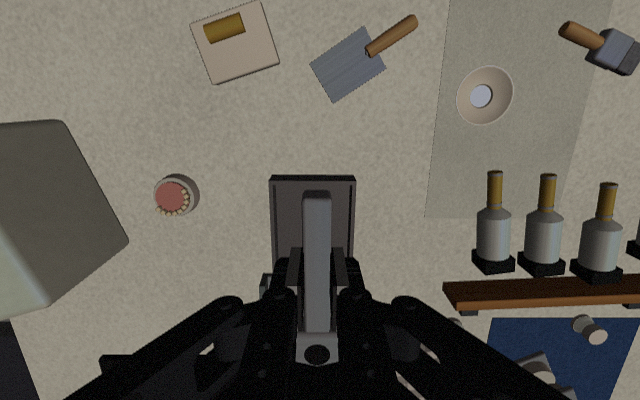

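The wrist view shows the key held with its head forward. The tray's plain end has corners at px (270,178) and (355,177), and its knob end is hidden under the gripper. Next I'll place the key 70 mm ahead of the plain end.

```bash
python3 - <<'E'
from h import *
L=px2w("wrist",355,177,.04);R_=px2w("wrist",270,178,.04)
print(L,R_,np.linalg.norm(L-R_))
capture("top"); m=masks_of("tray_knob","top")[0]; 
P=plane_pts("top",m["pixels"],.04).astype(np.float32); (ctr,sz,an)=cv2.minAreaRect(P); print(ctr,sz,an)
yd=(L-R_)[:2]; yd/=np.linalg.norm(yd); xd=np.array([yd[1],-yd[0]]); tail=((L+R_)/2)[:2]
t=tail+xd*.072; print("tail",tail,"xd",xd,"target",t)
assert .12<np.linalg.norm(L-R_)<.142 and np.linalg.norm(np.array(ctr)-(tail+xd*.08))<.02
go([*t,.15],[*yd,0]); go([*t,.016],[*yd,0],True,.12)
s=sense(); print(s["ft_force"],s["opening"]*85)
move_gripper(.35,40)
go([*t,.16],[*yd,0],True,.2)
go([tail[0]-.13,tail[1],.33],[0,1,0])
im=capture("wrist"); cv2.imwrite("pics/w3.png",im); c=cal("wrist"); print(sense()["t"])
for q,z in (("key_grip",.018),("tray_knob",.04),("bay",.042)):
    for m in masks_of(q,"wrist")[:2]:
        print(q,m["p"],m["pixels"].sum(),m["centre"],px2w("wrist",m["centre"][1],m["centre"][0],z,c))
E
```

```text
[ 0.4501456  -0.21406778  0.04      ] [ 0.45162162 -0.33891808  0.04      ] 0.1248590303215422
(0.5349652171134949, -0.27216944098472595) (0.13283118605613708, 0.16728489100933075) 88.13314056396484
tail [ 0.45088361 -0.27649293] xd [0.99993012 0.0118215 ] target [ 0.52287858 -0.27564178]
[ 0.44172668  0.08913003 -0.73268769] 12.277176258203639
13.225
key_grip 0.7 644 [290.5, 314.9] [ 0.55274794 -0.27981986  0.018     ]
key_grip 0.28 2965 [303.4, 593.1] [0.58009293 0.20383982 0.018     ]
tray_knob 0.77 5842 [284.4, 313.1] [ 0.52608793 -0.28261098  0.04      ]
tray_knob 0.56 1445 [254.6, 187.9] [ 0.47192727 -0.47713696  0.04      ]
bay 0.59 2414 [346.0, 317.7] [ 0.64833686 -0.27512845  0.042     ]
bay 0.56 2524 [292.5, 491.0] [0.54067377 0.00615394 0.042     ]
```

View pics/w3.png

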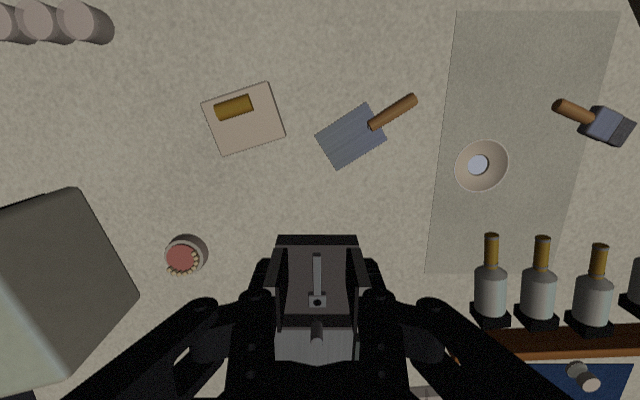

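The key lies in the tray at px (316,285), with its head towards the knob at (317,325). Next is a clear view of the knob and bay with the gripper open.

```bash
python3 - <<'E'
from h import *
move_gripper(1.0); go([.45,-.28,.36],[0,1,0]); im=capture("wrist"); c=cal("wrist")
cv2.imwrite("pics/w4.png",im); import pickle; pickle.dump(c,open("c4.pkl","wb")); print(sense()["t"])
im=capture("top"); cv2.imwrite("pics/t4.png",im); cv2.imwrite("pics/t4c.png",cv2.resize(im[120:260,330:450],None,fx=4,fy=4,interpolation=cv2.INTER_CUBIC))
E
```

```text
14.6
```

View pics/w4.png

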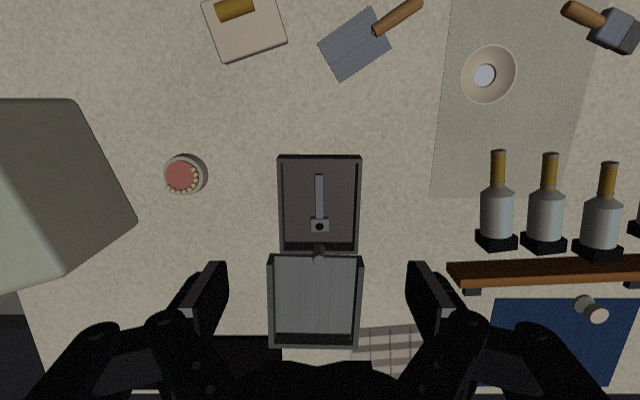

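View pics/t4c.png

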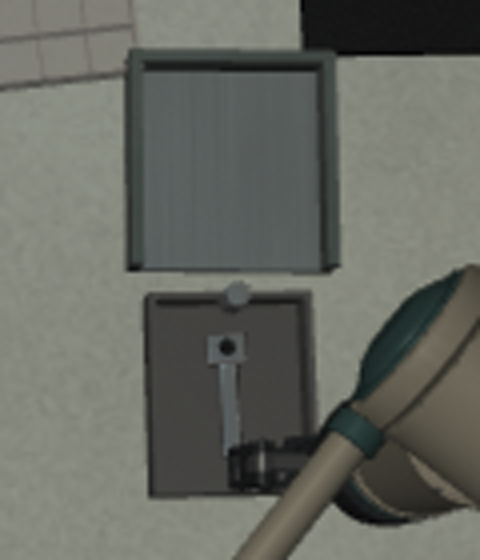

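The wrist view shows the tray's plain-end corners at px (277,156) and (362,155), the knob top at (319,248), and the bay's front wall ends at (267,256) and (364,255). The top crop shows the knob at (237,292), the bay's front corners at (128,270) and (338,267), and the back corners at (127,50) and (335,50).

```bash
python3 - <<'E'
from h import *
import pickle; c=pickle.load(open("c4.pkl","rb"))
for n,u,v,z in (("tailR",277,156,.04),("tailL",362,155,.04),("knob",319,248,.078),("bayfrontR",267,256,.042),("bayfrontL",364,255,.042)):
    print("w",n,px2w("wrist",u,v,z,c).round(4))
for n,u,v,z in (("leadL",145,295,.04),("leadR",312,290,.04),("tailL",148,496,.04),("knob",237,292,.078),("bayfL",128,270,.042),("bayfR",338,267,.042),("baybL",127,50,.042),("baybR",335,50,.042),("inL",143,270,.042),("inR",320,268,.042),("sill",232,270,.012)):
    print("t",n,px2w("top",u/4+330,v/4+120,z).round(4))
E
```

```text
w tailR [ 0.4512 -0.3401  0.04  ]
w tailL [ 0.4498 -0.2126  0.04  ]
w knob [ 0.5851 -0.2772  0.078 ]
w bayfrontR [ 0.6182 -0.3634  0.042 ]
w bayfrontL [ 0.6166 -0.202   0.042 ]
t leadL [ 0.6105 -0.209   0.04  ]
t leadR [ 0.6125 -0.3413  0.04  ]
t tailL [ 0.4523 -0.2061  0.04  ]
t knob [ 0.6059 -0.2752  0.078 ]
t bayfL [ 0.6304 -0.1959  0.042 ]
t bayfR [ 0.6303 -0.3623  0.042 ]
t baybL [ 0.8095 -0.2007  0.042 ]
t baybR [ 0.8073 -0.3682  0.042 ]
t inL [ 0.6302 -0.2078  0.042 ]
t inR [ 0.6297 -0.348   0.042 ]
t sill [ 0.6342 -0.2834  0.012 ]
```

```bash
cat > tray.py <<'E'
from h import *
yaw0=-.02; B=np.array([.633,-.280]); e=np.array([np.cos(yaw0),np.sin(yaw0)]); lat=np.array([-e[1],e[0]])
def pose(s,h,p,off):
    T=B+e*(s-.160*np.cos(p))+lat*off
    ex=np.array([*(e*np.cos(p)),np.sin(p)]); ez=np.array([*(-e*np.sin(p)),np.cos(p)])
    return np.array([*T,h])+.152*ex+(.066-grip_depth)*ez, -ez
def step(s,h,p,off,v=.08):
    P,z=pose(s,h,p,off); go(P,[*lat,0],True,v,z)
def rep(tag):
    s=sense(); print(tag,np.round(s["tool_pos"],4),np.round(s["ft_force"],1),round(s["opening"]*85,1),round(s["grasp_force"]),round(s["t"],1))
E
python3 - <<'E'
from tray import *
k=np.array([.605,-.276]); s0=(k-B)@e+.008; off=(k-B)@lat; print(s0,off)
move_gripper(.6,60)
P,z=pose(s0,0,0,off); go(P+[0,0,.1],[*lat,0]); go(P,[*lat,0],True,.12); rep("at")
move_gripper(0,60); rep("grip")
p=np.radians(7.2)
for f in (.33,.67,1): step(s0,.0005,p*f,off,.05)
rep("lift")
step(.02,.001,p,0,.06); rep("sill")
sleep(.4); im=capture("scene"); cv2.imwrite("pics/s5.png",cv2.resize(im[80:300,120:440],None,fx=2.4,fy=2.4))
E
```

```text
-0.02007439485343753 0.003439237359252988
at [ 0.6056 -0.2765  0.0483] [-0.7 -0.3  0.3] 51.1 0 17.1
grip [ 0.6055 -0.2764  0.0484] [-1.  -0.1  5.3] 18.4 59 17.5
lift [ 0.5986 -0.2757  0.0661] [ 0.1 -0.7 -2.7] 18.0 59 18.3
sill [ 0.6402 -0.2804  0.0675] [ 0.8  0.2 -2. ] 18.1 59 19.1
```

View pics/s5.png

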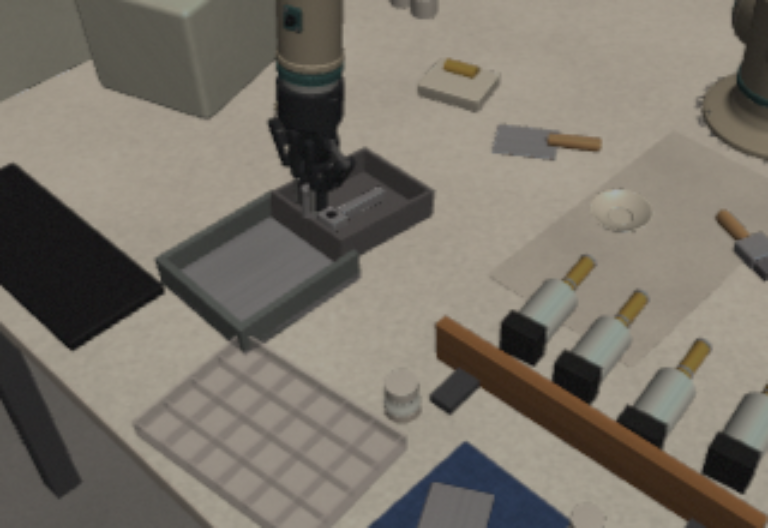

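The view shows the knob end raised over the sill at crop px (320,215), between the bay walls, with the plain end still on the bench and the key inside. Next I'll push it home.

```bash
python3 - <<'E'
from tray import *
for s in (.04,.06,.08):
    step(s,.0005,max(np.radians(7.2),np.arcsin(.0135/(.16-s))),0,.06)
rep("80"); p8=np.arcsin(.0135/.08)
for s in (.10,.12,.14):
    p=p8*(.14-s)/.06; step(s,.0135-(.16-s)*np.sin(p),p,0,.06)
rep("140")
s=.15
while s<=.168:
    step(s,.0125,0,0,.05); f=np.array(sense()["ft_force"]); rep(round(s,3))
    if -f[:2]@e>10: break
    s+=.003
s=sense(); move_gripper(.5); rep("open")
P=np.array(s["tool_pos"]); go(P+[0,0,.1],[*lat,0],True,.15)
go([.60,-.28,.36],[0,1,0]); im=capture("wrist"); c=cal("wrist"); cv2.imwrite("pics/w6.png",im)
im=capture("scene"); cv2.imwrite("pics/s6.png",cv2.resize(im[120:260,160:340],None,fx=4,fy=4,interpolation=cv2.INTER_CUBIC))
E
```

```text
80 [ 0.6982 -0.2815  0.0734] [ 0.6  1.  -2. ] 18.1 59 21.0
140 [ 0.7649 -0.2827  0.0609] [ 1.3 -0.6 -3. ] 18.4 59 22.6
0.15 [ 0.7749 -0.283   0.0605] [-2.  -0.1  0.2] 18.2 60 23.0
0.153 [ 0.7775 -0.283   0.0604] [-5.1  0.5  3.1] 18.0 60 23.2
0.156 [ 0.7803 -0.2831  0.0604] [-5.9  0.8  3.9] 18.2 60 23.5
0.159 [ 0.7834 -0.2832  0.0604] [-4.9 -0.4  3.1] 18.3 60 23.7
0.162 [ 0.7864 -0.2832  0.0604] [-5.1  0.   3.2] 18.2 60 24.0
0.165 [ 0.7894 -0.2833  0.0605] [-5.   0.2  3.7] 18.1 60 24.2
0.168 [ 0.7913 -0.2833  0.0604] [-7.2  0.8  5.1] 18.1 60 24.5
open [ 0.7937 -0.2831  0.0597] [-0.6  0.1  0.4] 42.6 0 24.8
```

View pics/s6.png

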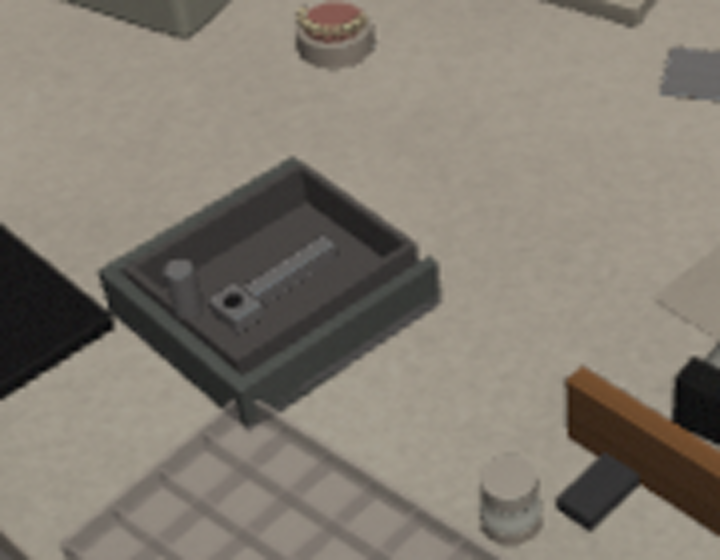

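The tray sits flat inside the bay with its knob end against the back wall (knob at crop px (180,285)) and the key inside, and the last push steps met the wall. The cylinders are next.

```bash
python3 - <<'E'
from h import *
import pickle
move_gripper(1.0); go([.45,.09,.42],[0,1,0]); 
im=capture("wrist"); c=cal("wrist"); cv2.imwrite("pics/w7.png",im); pickle.dump(c,open("c7.pkl","wb")); print(sense()["t"])
seen=[]
for q in ("cyl0_valve","cyl0_foot"):
    for m in masks_of(q,"wrist"):
        P=plane_pts("wrist",m["pixels"],.03,c); mm,a,lo,hi=axis_fit(P)
        print(q,round(m["p"],2),m["pixels"].sum(),m["centre"],"tip",(mm+a*lo).round(4),"foot",(mm+a*hi).round(4),a.round(3),round(hi-lo,3))
E
```

```text
28.875
cyl0_valve 0.8 1880 [196.6, 277.4] tip [0.444  0.0008] foot [0.6131 0.0244] [0.99  0.138] 0.171
cyl0_valve 0.57 5142 [280.2, 119.5] tip [ 0.6197 -0.2634] foot [ 0.8199 -0.3302] [ 0.949 -0.317] 0.211
cyl0_foot 0.56 1997 [200.1, 275.0] tip [0.4437 0.001 ] foot [0.6134 0.0239] [0.991 0.134] 0.171
```

View pics/w7.png

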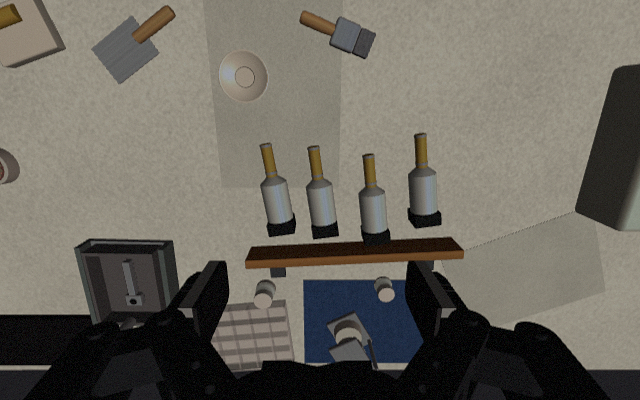

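The view shows the four lying cylinders with stem tips at px (265,146), (315,149), (369,156) and (420,136), and feet at rows 217–240. The board's near face runs from (247,248) to (462,238). Next I'll segment the brass stems and compute the geometry.

```bash
python3 - <<'E'
from h import *
import pickle
c=pickle.load(open("c7.pkl","rb")); im=cv2.imread("pics/w7.png")
for u,v,z in ((247,247,0),(462,238,0),(247,264,.06),(463,252,.06)): print("board",u,v,z,px2w("wrist",u,v,z,c).round(4))
f,cx,cy,R,t=c; print("cam",-R.T@t)
hsv=cv2.cvtColor(im,cv2.COLOR_BGR2HSV)
br=((hsv[...,0]>12)&(hsv[...,0]<28)&(hsv[...,1]>120)).astype(np.uint8); br[:125]=0; br[205:]=0
n,l,st,ce=cv2.connectedComponentsWithStats(br)
dk=((hsv[...,2]<35)).astype(np.uint8); dk[:200]=0; dk[243:]=0
n2,l2,st2,ce2=cv2.connectedComponentsWithStats(dk)
for i in range(1,n2):
    if 100<st2[i,4]<2000: print("dark",st2[i],ce2[i].round(1),px2w("wrist",*ce2[i],.036,c).round(4))
for i in range(1,n):
    if st[i,4]>60:
        P=plane_pts("wrist",l==i,.03,c); mm,a,lo,hi=axis_fit(P)
        print("stem",st[i],"tip",(mm+a*lo).round(4),"sh",(mm+a*hi).round(4),a.round(3),round(hi-lo,3))
E
```

```text
board 247 247 0 [ 0.655  -0.0525  0.    ]
board 462 238 0 [0.6362 0.3774 0.    ]
board 247 264 0.06 [ 0.6591 -0.0401  0.06  ]
board 463 252 0.06 [0.6355 0.3524 0.06  ]
cam [0.36929391 0.08812631 0.56222597]
dark [408 208  33  20 392] [424.2 219.4] [0.5815 0.2843 0.036 ]
dark [267 214  29  23 344] [281.7 227.9] [0.5977 0.0233 0.036 ]
dark [312 221  27  18 304] [324.8 231. ] [0.6042 0.1029 0.036 ]
dark [355 226 101  17 512] [395.8 238.4] [0.6197 0.2355 0.036 ]
stem [415 137  12  26 273] tip [0.4349 0.2636] sh [0.4767 0.2702] [0.988 0.155] 0.042
stem [261 147  15  26 261] tip [0.4507 0.0014] sh [0.493  0.0071] [0.991 0.134] 0.043
stem [309 149  13  26 250] tip [0.4557 0.0826] sh [0.4972 0.0883] [0.991 0.135] 0.042
stem [364 158  12  25 251] tip [0.4703 0.1775] sh [0.5121 0.1834] [0.99  0.139] 0.042
```

```bash
cat > cyl.py <<'E'
from tray import rep
from h import *
def stand(tip,a,dbg=True):
    """tip: xy of stem end on the axis; a: unit xy from valve to foot"""
    a=np.array(a)/np.linalg.norm(a); tip=np.array(tip); y=[-a[1],a[0],0]
    ft=tip+a*.165; face=.656-.053*(ft[1]+.045); gap=face-ft[0]; back=max(0,.054-gap)
    print("foot",ft.round(4),"gap",round(gap,4),"drag",round(back,4))
    def P(th,piv,dz=.001):
        g=piv+a*(-.142*np.cos(th)+.024*np.sin(th))
        return np.array([*g,.142*np.sin(th)+.024*np.cos(th)-grip_depth+dz])
    move_gripper(.5,25); p0=P(0,ft,0)
    go(p0+[0,0,.12],y); go(p0,y,True,.12); move_gripper(0,25); rep("grip")
    if not 17<sense()["opening"]*85<23: raise SystemExit("bad grip")
    piv=ft-a*back; go(P(0,piv,0.0005),y,True,.06); rep("dragged")
    for d in range(10,91,10):
        go(P(np.radians(d),piv),y,True,.08)
        if d%30==0: rep(d)
    pe=P(np.pi/2,piv,-.0015); go(pe,y,True,.03); rep("down")
    move_gripper(.5); go(pe+[0,0,.09],y,True,.15); rep("off")
E
python3 - <<'E'
from cyl import *
stand([.446,.0005],[.99,.137])
move_gripper(1.0); go([.45,.09,.42],[0,1,0]); im=capture("wrist"); cv2.imwrite("pics/w8.png",im)
im=capture("scene"); cv2.imwrite("pics/s8.png",cv2.resize(im[130:310,260:480],None,fx=3,fy=3))
E
```

```text
foot [0.6094 0.0231] gap 0.0429 drag 0.0111
grip [0.4693 0.0037 0.0059] [0.3 0.9 3.1] 19.0 25 32.1
dragged [0.4563 0.002  0.0059] [-2.7 -0.6  4.4] 19.0 25 32.5
30 [0.4887 0.0063 0.0739] [ 0.  -0.4 -1.8] 18.5 26 33.9
60 [0.5489 0.0147 0.1171] [-0.2 -0.1 -3.7] 18.6 27 35.2
90 [0.623  0.0249 0.124 ] [ 0.5  0.1 -4.2] 19.2 33 36.6
down [0.6225 0.0248 0.1218] [-0.8 -0.9 -4.2] 19.2 33 36.9
off [0.6216 0.0249 0.211 ] [-0.1  0.5 -0.9] 42.0 0 38.0
```

View pics/s8.png

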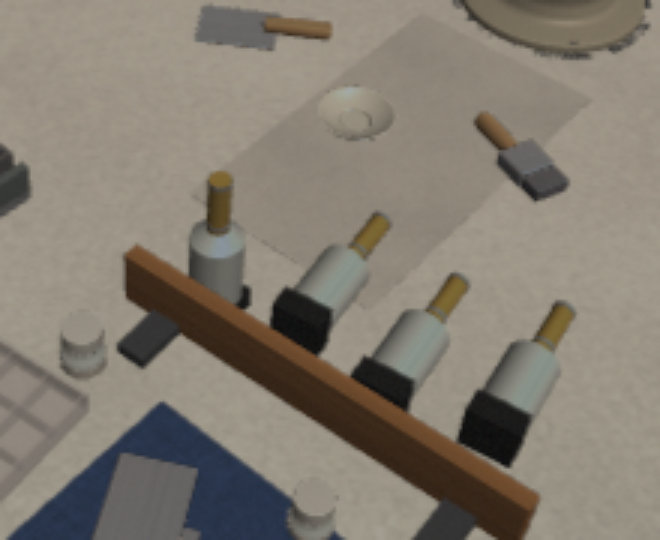

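Cylinder 0 stands upright by the board at crop px (217,240), and the other three still lie there. I'll do those next.

```bash
sed -i 's/-.0015)/-.0035)/' cyl.py; python3 - <<'E'
from cyl import *
stand([.451,.0820],[.99,.136])
stand([.4655,.1768],[.99,.137])
stand([.430,.2628],[.99,.140])
move_gripper(1.0); go([.45,.09,.42],[0,1,0]); im=capture("wrist"); cv2.imwrite("pics/w9.png",im)
im=capture("scene"); cv2.imwrite("pics/s9.png",cv2.resize(im[130:310,200:480],None,fx=2.8,fy=2.8))
E
```

```text
foot [0.6145 0.1045] gap 0.0336 drag 0.0204
grip [0.4743 0.0853 0.0059] [0.2 0.2 4. ] 18.8 25 42.8
dragged [0.4523 0.0822 0.0059] [-0.3  0.1  4.4] 18.9 25 43.3
30 [0.4845 0.0866 0.074 ] [ 0.1 -0.2 -3.4] 18.8 26 44.7
60 [0.5439 0.0948 0.117 ] [ 0.3 -0.3 -6. ] 19.2 27 46.1
90 [0.6186 0.105  0.124 ] [-0.9  0.4 -5.2] 18.9 33 47.5
down [0.6202 0.1052 0.1222] [0.5 0.6 5.1] 18.6 34 47.8
off [0.6174 0.1049 0.2089] [0.  0.9 0.3] 42.5 0 48.9
foot [0.6289 0.1994] gap 0.0141 drag 0.0399
grip [0.4887 0.1803 0.006 ] [0.2 0.6 3.9] 19.0 25 51.3
dragged [0.4479 0.1743 0.0058] [0.3 0.2 4. ] 19.0 25 52.1
30 [0.4797 0.1787 0.074 ] [ 1.2 -0.1 -3.6] 18.8 25 53.5
60 [0.5391 0.1869 0.117 ] [ 0.1  1.3 -5.1] 19.3 28 54.9
90 [0.6137 0.1973 0.124 ] [-0.1 -0.8 -5.7] 19.1 33 56.3
down [0.6153 0.1977 0.1223] [0.8 1.  4.7] 18.9 35 56.6
off [0.6126 0.1971 0.2089] [0.5 1.  0.4] 42.8 0 57.7
foot [0.5934 0.2859] gap 0.0451 drag 0.0089
grip [0.4532 0.2667 0.0061] [-1.1  2.3  4.4] 19.2 24 60.2
dragged [0.444  0.2648 0.0061] [-0.   0.7  3.6] 18.9 25 60.5
30 [0.4748 0.2691 0.074 ] [-0.  -0.1 -2.8] 18.9 25 61.9
60 [0.5339 0.2773 0.1166] [-0.5 -0.4 -5.5] 18.9 27 63.3
90 [0.6088 0.2882 0.1242] [-0.6  0.9 -6.5] 19.0 33 64.7
down [0.611  0.2886 0.1236] [-0.1 -0.3  6.6] 18.9 34 65.0
off [0.6077 0.2878 0.2089] [ 0.3  0.6 -0.6] 42.1 0 66.1
```

View pics/s9.png

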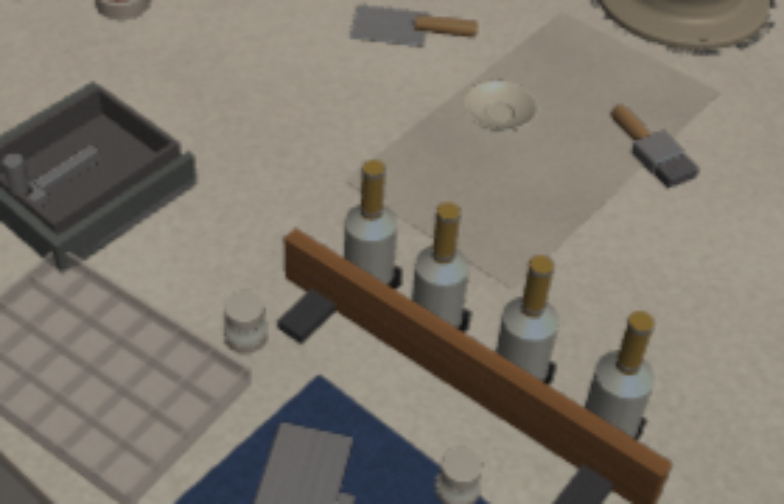

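View pics/w9.png

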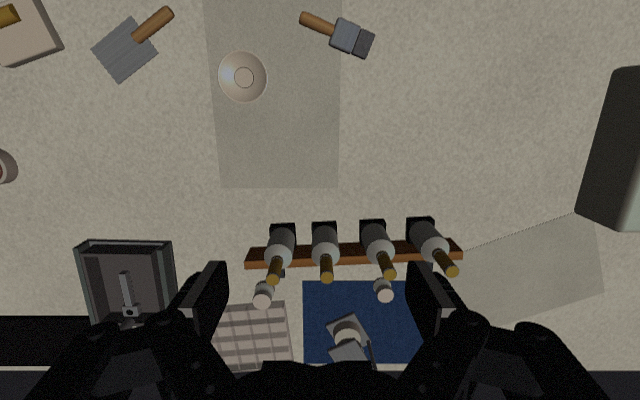

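All four cylinders stand upright along the board (scene crop stems at x = 372, 447, 540 and 637), and the tray and key are still home. Next I'll check the gaps to the board.

```bash
python3 - <<'E'
from h import *
import pickle
c=pickle.load(open("c7.pkl","rb"))
for u,v in ((283,223.5),(325,222.5),(373,220.5),(421,217.5)):
    p=px2w("wrist",u,v,0,c); face=.656-.053*(p[1]+.045); print("near edge",p.round(4),"gap",round(face-p[0]-.048,4))
for u,v in ((273,281),(327,280),(389,277),(454,271)): print("stem top",px2w("wrist",u,v,.165,c).round(4))
im=capture("top"); cv2.imwrite("pics/t9.png",cv2.resize(im[160:230,180:330],None,fx=5,fy=5,interpolation=cv2.INTER_CUBIC))
E
```

```text
near edge [0.604  0.0218 0.    ] gap 0.0004
near edge [0.6021 0.1042 0.    ] gap -0.002
near edge [0.5981 0.198  0.    ] gap -0.003
near edge [0.5921 0.2911 0.    ] gap -0.0019
stem top [0.627  0.0231 0.165 ]
stem top [0.6255 0.103  0.165 ]
stem top [0.6207 0.1942 0.165 ]
stem top [0.6109 0.2886 0.165 ]
```

View pics/t9.png

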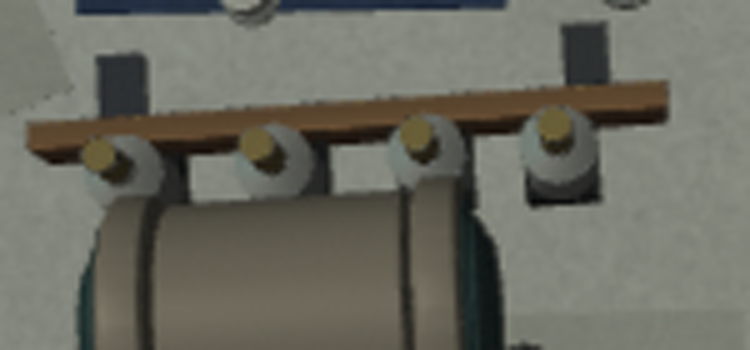

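The gaps come out near 0–5 mm, with the stem tops above the feet, and the top view shows all four standing against the board inside its length. The robot touches nothing, so I'm handing in.

```bash
python3 - <<'E'
from h import *
print(finish_job(), sense()["t"])
E
```

```text
the job is handed in; nothing more can be done
the job is handed in; nothing more can be done
```

I handed the job in at about 66 s of robot time, with no verdict shown: the key is in the tray, the tray is home against the back of the bay, and all four cylinders stand upright within about 5 mm of the stop board.

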